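# Lever the vial reader open and hold the red-capped vial down on its sprung seat

## Task

With the orange-handled lever held in the gripper, put its blade into the slot under the front edge of the vial reader's blue cover and lever the cover up until it lies fully back (never touch the cover with the fingers), then lay the lever down flat on the bench. Stand the red-capped vial upright in the reader's well and press it gently down against the spring until it meets the stop; finish while still holding it down on the stop, and leave the teal-capped and blue-capped vials standing where they are.

Things in the scene. Friction and masses are not known exactly. Their poses are not given: they have to be found in the camera images.
- reader: vial reader fixed to the bench: white box 100 (x) x 90 (y) x 55 mm high on a black foot plate 108 x 98 mm; origin at the centre of its underside, its front (display, slot) faces its own -x, z up. It stays where it is.
- reader_well (a point): centre of the mouth of the reader's round well, on the top face (55 mm above the bench), 5 mm in front of the reader's origin; bore 26.6 mm diameter with a 1.5 mm chamfer. Hidden by the cover while that is shut. The brass seat inside lies 15 mm below the mouth, 27 mm below it when pressed to the stop.
- reader_slot (a point): centre of the mouth of the lever slot in the front face, 50 mm above the bench, on the reader's middle line: 40 mm wide, 10 mm high (45 to 55 mm above the bench), 20 mm deep along the reader's +x; the cover's underside is its roof.
- cover_edge (a point): middle of the front lower edge of the blue cover; the cover is a plate 98 x 86 x 4 mm that lies on the reader's top face (underside 55 mm above the bench when shut) and stands 3 mm out over the front face.
- cover_hinge (a point): middle of the cover's hinge axis, which runs along the reader's y at the far end: 45 mm behind the reader's origin, 58 mm above the bench.
- cover (a joint): angle of the cover, rad: 0 shut, grows as its front edge rises, 2.1 lying fully back against its limit. 60 g; it falls shut below about 1.5 and falls fully open beyond about 1.7.
- seat (a joint): travel of the sprung seat in the well, m: 0 up, 0.012 at the hard stop. The spring pushes back with 2.7 N at first and 8.1 N at the stop.
- lever: flat lever lying loose on the bench, 60 g: orange handle 84 long x 16 wide x 18 mm high, steel blade 14 wide x 3 mm thick that stands 53 mm out of the handle; origin at the centre of the handle's underside, +x along the blade. The blade's middle plane is 9 mm above that underside.
- lever_tip (a point): middle of the blade's tip, 95 mm from the lever's origin along its +x.
- red_vial: small vial with a red screw cap, white body, 53 mm high, standing loose on the bench: body 23.2 mm diameter up to 34 mm, cap 26.6 mm diameter from 34 to 53 mm; origin at the centre of its underside, z up. On the stop its top stands 26 mm above the reader's top face.
- teal_vial: bystander: clear vial with a teal cap, 25 mm diameter, 63 mm high, loose; origin at the centre of its underside.
- blue_vial: bystander: clear vial with a blue cap, 23 mm diameter, 59 mm high, loose; origin at the centre of its underside.
Things that resemble listed ones, but are neither listed nor needed, are in the scene too. Leave any green, purple or yellow look-alike of the red_vial alone.

How it is judged (in metres and radians):
On the way, in this order (a step that is already met when the one before it is completed fails the run):
1. the blade of the lever, held in the gripper, lifts the cover (value of joint cover above 0.3 rad and contact force between lever and cover above 0.02 N and contact force between the fingers and lever above 1 N), for 0.05 s.
2. the cover lies fully back (value of joint cover above 1.95 rad), for 0.2 s.
3. the red-capped vial stands in the well and is pressed down to the stop (horizontal distance between red_vial and reader_well below 0.004 m and angle between red_vial's own z axis and vertical below 0.13 rad and z of red_vial in the frame of reader_well below -0.0245 m and value of joint seat above 0.0105 m and contact force between the fingers and red_vial above 1 N), for 0.2 s.
At the end, for the whole second after the job is handed in: Fingers hold the red vial (over 1 N) down in the well: within 4 mm of its axis, tilt under 0.13 rad, seat at least 10.5 of 12 mm down, load under 35 N, at rest. Cover beyond 1.95 rad. Lever flat on the bench, let go (all of step 3 and z of red_vial in the frame of reader_well above -0.03 m and contact force between red_vial and reader below 35 N and value of joint cover above 1.95 rad and height (world z) of lever below 0.006 m and angle between lever's own z axis and vertical below 0.1 rad and linear speed of each of lever, red_vial below 0.02 m/s and contact force between each of the arm, the fingers and lever below 0.1 N); the arm keeps its last pose, push and grip.
It fails at once if the fingers or the arm touch the cover (contact force between any of the fingers, the arm and cover above 0.3 N).
It fails at once if the vial is rammed down with more than 45 N (contact force between red_vial and reader above 45 N).
It fails at once if the teal vial is knocked over or shifted (distance of teal_vial from where it was at the start of the episode above 0.03 m or angle between teal_vial's own z axis and vertical above 0.4 rad).
It fails at once if the blue vial is knocked over or shifted (distance of blue_vial from where it was at the start of the episode above 0.03 m or angle between blue_vial's own z axis and vertical above 0.4 rad).
It also fails if it takes over 64 s, if anything falls off the work surface, if the arm or the gripper's body presses on something with over 40 N, if the wrist force passes 120 N, or if a joint passes its speed limit or range.

## Robot

A 6-joint arm with a two-finger parallel gripper is mounted at the origin on a cart in front of the work surface, level with it; the furniture and walls round the work are solid. World frame = base frame: x ahead of the robot, y to its left, z up, the work surface at z = 0. Lengths are in mm, angles in rad, forces in N, time in s.
With the tool pointing down it reaches from about 325 to 875 mm from the base axis. Payload 4.4 kg.
Tool frame: the origin (TCP) lies on the centre line of the jaws, within the pads' length; the fingertips stand ahead of it and the grasp point (between the pads) lies 6 mm ahead of it (ctrl.tcp_to_tips is the z of the fingertips in the tool frame, in mm); z points along the fingers, y is the line along which they close (so a half turn about z gives the same grasp; the last joint's range is limited). The gripper opens to 85 mm and grips with 20 to 120 N. Pads are 22 mm wide; open, the fingers measure 114 mm over their backs; the gripper's body (76 mm by 85 mm) begins 54 mm behind the grasp point. The pads swing forward as they close: fully open they stand 13 mm farther back than shut.
Start: joints at [1.008, 0.207, 1.542, -0, 1.393, -0.15], TCP at [230.686, 526.699, 256.282] pointing down, gripper open.
Joint ranges: [-2.73, 2.73], [-0.86, 2.22], [0.23, 2.46], [-1.11, 4.25], [0.08, 2.63], [-2.82, 2.82]. Speed limits (rad/s): [2.79, 2.79, 3.14, 3.14, 3.14, 3.14].

## Interface

Orientations are given as a 3x3 rotation matrix whose columns are the frame's x, y, z axes.
In Python, from plant import ctrl, sensors, optics gives the robot as it stands. Calls block until the motion is done:
- ctrl.move_ptp(position, orientation): joint-space move of the TCP to a pose.
- ctrl.move_l(position, rot=None, vel=150, threshold=None): straight line of the TCP; rot=None keeps the orientation; vel is the mean speed in mm/s. With threshold (N) it stops when the force on the tool has changed by that much, and returns True; else False.
- ctrl.set_joints(angles): joint-space move.
- ctrl.gripper_to(opening, force=None): finger opening in mm; force is the grip in N (None keeps the last); returns when the fingers have stopped.
- ctrl.hold(seconds).
- ctrl.solve_ik(position, orientation): joint angles nearest the present ones, or None.
- sensors.read_state(): the state.
- optics.grab_frame(name): name is "side" or "top"; returns (picture, depth): 420x560x3 uint8, red, green, blue; 420x560 float32, mm along the optical axis (not along the pixel's ray), 0 where there is no reading.
- optics.camera_params(name): a dict with "mtx" (3x3 intrinsics, pixels), "k1" (the pictures are not rectified: a ray, as slopes to the right and down, at radius r is drawn at 1 + k1 r^2 times it, then the intrinsics apply), "R" (3x3) and "t" (3): a world point X has camera coordinates R X + t. Camera axes: x right, y down, z forward; pixel columns grow to the right and rows downward; lengths in mm; the calibration is good to about 2 mm. A picture is of the moment at which its call begins. camera_params takes no time and is no camera call.
A pose or a line that the arm cannot do raises ctrl.MotionError and nothing moves.
- ctrl.finish_job(): hands the job in; it is judged then, once.
The state is a dict: "t": time; "q": joint angles; "qvel": joint speeds; "tau": joint torques, N m; "eef_pos": TCP position; "eef_rot": TCP orientation; "force": force on the tool from outside, world axes, zero at the start; "wrist_torque": the same for the moment, N m; "grip_width": finger opening in mm; "grasp_force": force on a finger pad.
Only numpy, scipy, OpenCV 4.12 (cv2) and the standard library are available. Lean on these libraries where they do the work, as an engineer would, in place of code of your own. Each camera call takes 0.05 s, during which the arm holds its last target. There are 200 camera calls.

## Working session

There is one attempt and no reset: what is moved stays moved. The work goes in short steps, each a Python script; the robot and the scene stay as the last script left them, time stands still between calls to the robot, and variables do not carry over. Pictures are saved under pics/ and viewed, at most 10 in all, crops included, and the job is handed in when it is done.

```bash
mkdir -p pics; ls
cat > h.py <<'E'
import numpy as np, cv2
from plant import ctrl, sensors, optics
def grab(n):
    im,d=optics.grab_frame(n); return im,d
def save(name,im): cv2.imwrite('pics/'+name,im[:,:,::-1])
def pix2w(n,u,v,depth=None,z=None):
    p=optics.camera_params(n);K=np.array(p['mtx'],float);R=np.array(p['R']);t=np.array(p['t'])
    dx=(u-K[0,2])/K[0,0];dy=(v-K[1,2])/K[1,1]
    x,y=dx,dy
    for _ in range(20):
        s=1+p['k1']*(x*x+y*y);x,y=dx/s,dy/s
    r=np.array([x,y,1.]);c=-R.T@t;d=R.T@r
    if depth is not None:return c+d*depth
    return c+d*((z-c[2])/d[2])
E
python3 - <<'E'
from h import *
for n in('top','side'):
    im,d=grab(n);save(n+'0.png',im);np.savez('pics/'+n+'0.npz',im=im,d=d)
    p=optics.camera_params(n);print(n,p, -np.array(p['R']).T@np.array(p['t']))
print(sensors.read_state(),ctrl.tcp_to_tips)
E
```

```text
pics
top {'mtx': array([[496.06052786,   0.        , 278.20752306],
       [  0.        , 496.06052786, 215.37134749],
       [  0.        ,   0.        ,   1.        ]]), 'k1': -0.039712544548157966, 'R': array([[-0.02263482, -0.99963106, -0.01501395],
       [-0.99322731,  0.02419664, -0.11363997],
       [ 0.11396133,  0.01234004, -0.99340855]]), 't': array([-136.572702  ,  564.62194511, 1228.41395962])} [ 417.71495046 -165.34294766 1282.43004871]
side {'mtx': array([[443.7310239 ,   0.        , 279.76357756],
       [  0.        , 443.7310239 , 212.9579219 ],
       [  0.        ,   0.        ,   1.        ]]), 'k1': -0.014658874224195154, 'R': array([[ 0.59319687,  0.80495361, -0.01292884],
       [ 0.65903497, -0.49476294, -0.56646495],
       [-0.46237472,  0.32750468, -0.82398441]]), 't': array([-230.18101616, -407.97444569, 1227.94981149])} [ 973.1850353  -418.72489997  777.73230182]
{'t': 0.1, 'q': array([ 1.00747254e+00,  2.07379727e-01,  1.54286068e+00, -7.33699632e-06,
        1.39351861e+00, -1.50500808e-01]), 'qvel': array([ 0.00073262, -0.00373265, -0.00475021, -0.0005399 , -0.00039371,
        0.00183059]), 'tau': array([-1.97924412e-03, -3.84093690e+01, -2.92548251e+01, -3.05342801e-04,
        4.85482407e-03, -2.43663010e-05]), 'eef_pos': array([230.34462286, 526.12572555, 255.19279644]), 'eef_rot': array([[-9.15992245e-01,  4.01194320e-01, -1.15073026e-03],
       [ 4.01195844e-01,  9.15990462e-01, -1.83548360e-03],
       [ 3.17672348e-04, -2.14295694e-03, -9.99997653e-01]]), 'force': array([-0.24712732, -0.10481531, -0.50004374]), 'wrist_torque': array([-0.03950196,  0.02478353,  0.06132594]), 'grasp_force': 0.0, 'grip_width': 85.20714699677546} 25.0
```

View pics/top0.png

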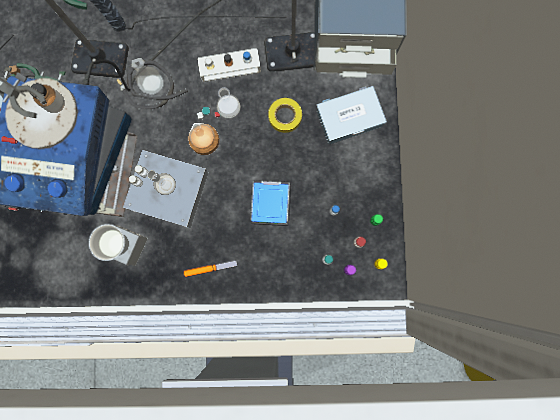

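View pics/side0.png

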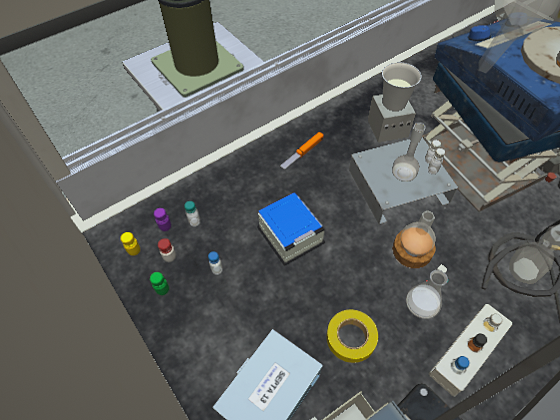

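The top view shows the lever at (185–237, 265–275) with its blade to the right, the reader's cover at (270,203), and the red vial at (360,242). The teal vial is at (328,259) and the blue one at (335,210). The side view agrees. Next I'll enlarge crops of both.

Run:
```python
from h import *
T=np.load('pics/top0.npz');S=np.load('pics/side0.npz')
im=T['im']
a=cv2.resize(im[170:290,175:295],None,fx=5,fy=5,interpolation=cv2.INTER_CUBIC)[:, :]
save('ctop.png',a)
b=cv2.resize(S['im'][125:275,215:335],None,fx=5,fy=5,interpolation=cv2.INTER_CUBIC)[0:600]
b=cv2.resize(S['im'][120:270,120:335],None,fx=3.7,fy=3.7,interpolation=cv2.INTER_CUBIC)
save('cside.png',b)
hsv=cv2.cvtColor(im,cv2.COLOR_RGB2HSV)
def blob(m,box):
    x0,y0,x1,y1=box;k=np.zeros(m.shape,np.uint8);k[y0:y1,x0:x1]=m[y0:y1,x0:x1]
    v,u=np.nonzero(k);return u,v
for n,c in dict(red=(360,242),teal=(328,259),blue=(335,210),green=(378,219),purple=(351,270),yellow=(382,264)).items():
    x,y=c; d=T['d'][y-3:y+4,x-3:x+4];dd=np.median(d);print(n,pix2w('top',x,y,depth=dd).round(1))
for p in [(270,203),(260,190),(285,215),(210,270),(230,266),(300,300),(300,308),(300,325),(300,345),(150,210),(300,380),(120,245),(110,235)]:
    print(p,pix2w('top',*p,depth=T['d'][p[1],p[0]]).round(1))
# orange and caps masks
m=(hsv[...,0]>8)&(hsv[...,0]<22)&(hsv[...,1]>180)&(hsv[...,2]>120)
u,v=blob(m,(175,255,245,285));P=np.array([pix2w('top',a_,b_,z=18)[:2] for a_,b_ in zip(u,v)])
print('lever',cv2.minAreaRect(P.astype(np.float32)),P.mean(0),len(P))
m=(hsv[...,0]>95)&(hsv[...,0]<115)&(hsv[...,1]>120)
u,v=blob(m,(240,170,300,235));P=np.array([pix2w('top',a_,b_,z=59)[:2] for a_,b_ in zip(u,v)])
print('cover',cv2.minAreaRect(P.astype(np.float32)),len(P))
for n,c,h in (('red',(360,242),53),('teal',(328,259),63),('blue',(335,210),59)):
    x,y=c;k=(hsv[...,1]>110)
    dep=T['d'];
    vv,uu=np.mgrid[y-9:y+10,x-9:x+10];vv=vv.ravel();uu=uu.ravel()
    Q=np.array([pix2w('top',a_,b_,depth=dep[b_,a_]) for a_,b_ in zip(uu,vv)])
    Q=Q[Q[:,2]>h-8];print(n,cv2.minEnclosingCircle(Q[:,:2].astype(np.float32)),Q.mean(0),len(Q))
```

```text
red [ 487.4 -351.    53.5]
teal [ 447.2 -269.6   63.4]
blue [ 568.1 -291.5   58.6]
green [ 543.5 -398.1   53.7]
purple [ 419.1 -326.2   52.8]
yellow [ 431.9 -402.9   53.8]
(270, 203) [ 588.8 -130.6   64.6]
(260, 190) [ 622.4 -106.3   62.5]
(285, 215) [ 558.2 -167.    62.1]
(210, 270) [427.3  27.2  16. ]
(230, 266) [436.3 -23.9  15.8]
(300, 300) [ 346.  -200.1    1. ]
(300, 308) [ 327.  -199.1   17.4]
(300, 325) [ 299.7 -194.4  157.8]
(300, 345) [ 234.1 -196.9    6.3]
(150, 210) [580.  171.6  54.2]
(300, 380) [ -43.6 -215.5 -899.8]
(120, 245) [489.1 221.2 130.3]
(110, 235) [513.7 247.8 123.4]
lever ((427.326904296875, 53.624839782714844), (15.440281867980957, 81.33373260498047), 10.021238327026367) [427.08160111  54.66127461] 195
cover ((590.6021118164062, -128.9264373779297), (87.00574493408203, 97.76103973388672), 86.01055145263672) 1280
red ((456.174560546875, -264.6084289550781), 106.45563507080078) [ 488.03503216 -350.70186599   69.92905205] 75
teal ((434.75286865234375, -222.419189453125), 59.56511306762695) [ 445.9631569  -267.24540668  104.79702246] 59
blue ((497.96588134765625, -232.42886352539062), 104.59808349609375) [ 568.17622591 -290.33784776   84.13722843] 50
```

View pics/ctop.png

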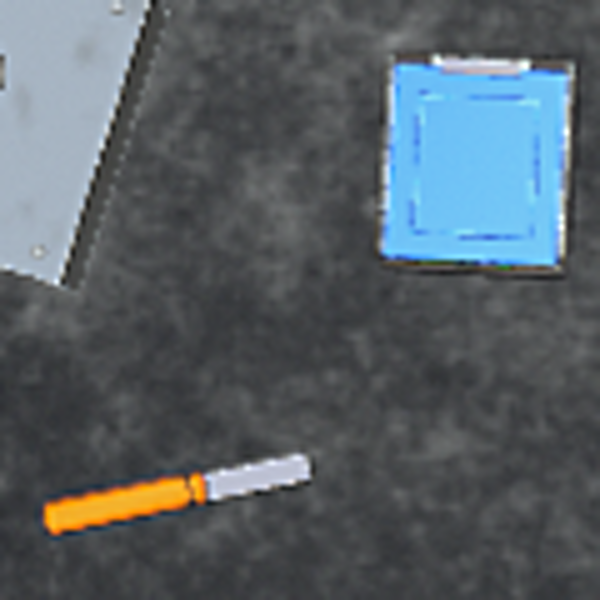

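View pics/cside.png

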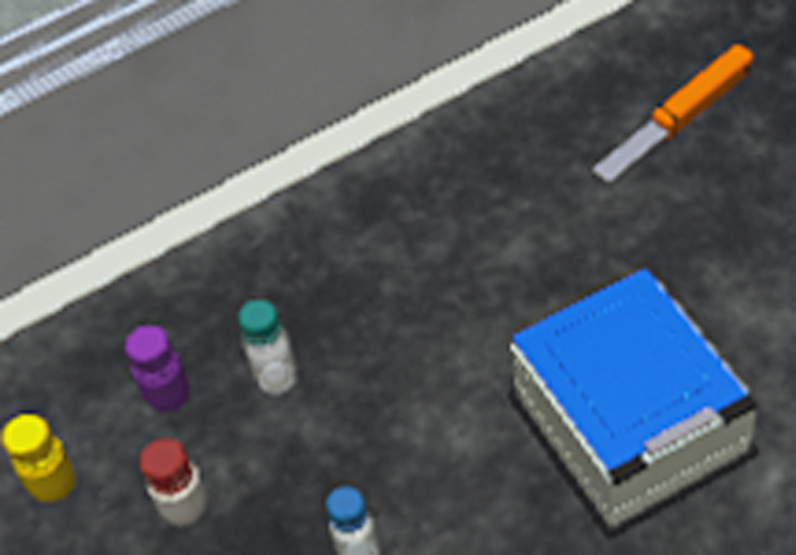

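The crops show the hinge strip on the reader's far (+x) side, so the slot faces the robot. The lever's blade tip is near px (237,264). I'll refine the poses, check the front sash and test reachability.

```bash
cat >> h.py <<'E'
def rz(a): c,s=np.cos(a),np.sin(a);return np.array([[c,-s,0],[s,c,0],[0,0,1.]])
def down(a): # tool down, tool x axis at yaw a (closing axis perpendicular to it)
    return rz(a)@np.diag([1.,-1,-1])
def cloud(n,d,box):
    x0,y0,x1,y1=box;return np.array([pix2w(n,u,v,depth=d[v,u]) for v in range(y0,y1) for u in range(x0,x1) if d[v,u]>0])
E
python3 - <<'E'
from h import *
T=np.load('pics/top0.npz');S=np.load('pics/side0.npz')
for col in (215,300):
  print([tuple(pix2w('top',col,r,depth=T['d'][r,col]).round(0)[[0,2]].astype(int)) for r in range(296,345,3)])
for n,D,px in (('top',T['d'],dict(red=(360,242,53),teal=(328,259,63),blue=(335,210,59))),('side',S['d'],dict(red=(165,243,53),teal=(190,207,63),blue=(213,258,59)))):
  for k,(x,y,h) in px.items():
    Q=cloud(n,D,(x-11,y-11,x+12,y+12));Q=Q[(abs(Q[:,2]-h)<4)]
    print(n,k,Q.mean(0).round(1),cv2.minEnclosingCircle(Q[:,:2].astype(np.float32)),len(Q))
Q=cloud('top',T['d'],(240,170,300,235));Q=Q[(Q[:,2]>50)&(Q[:,2]<72)];print('cover top',cv2.minAreaRect(Q[:,:2].astype(np.float32)),Q[:,2].mean())
Q=cloud('side',S['d'],(250,185,335,265));z=Q[:,2];Q=Q[(z>55)&(z<66)];print('cover side',cv2.minAreaRect(Q[:,:2].astype(np.float32)),len(Q))
hs=cv2.cvtColor(S['im'],cv2.COLOR_RGB2HSV)
m=(hs[...,0]>8)&(hs[...,0]<22)&(hs[...,1]>180)&(hs[...,2]>120)
Q=np.array([pix2w('side',u,v,depth=S['d'][v,u]) for v in range(125,170) for u in range(275,330) if m[v,u]])
Q=Q[Q[:,2]>12];print('lever side',cv2.minAreaRect(Q[:,:2].astype(np.float32)),Q.mean(0),len(Q))
a=-1.396
for nm,p,y in (('lv',(427,54,28),a),('lv',(427,54,28),a+np.pi),('slot',(450,-119,60),-.08),('slot',(450,-119,60),-.08+np.pi),('end',(560,-125,140),-.08),('vial',(487,-351,60),0),('vial',(487,-351,60),np.pi),('well',(590,-129,90),0),('well',(590,-129,90),np.pi)):
  q=ctrl.solve_ik(np.array(p,float),down(y));print(nm,p,round(y,2),None if q is None else np.round(q,2))
E
```

```text
[(np.int64(361), np.int64(1)), (np.int64(353), np.int64(2)), (np.int64(346), np.int64(2)), (np.int64(339), np.int64(20)), (np.int64(331), np.int64(16)), (np.int64(328), np.int64(70)), (np.int64(328), np.int64(155)), (np.int64(321), np.int64(157)), (np.int64(314), np.int64(147)), (np.int64(307), np.int64(145)), (np.int64(301), np.int64(156)), (np.int64(294), np.int64(149)), (np.int64(287), np.int64(144)), (np.int64(281), np.int64(156)), (np.int64(274), np.int64(154)), (np.int64(250), np.int64(18)), (np.int64(241), np.int64(8))]
[(np.int64(356), np.int64(-3)), (np.int64(349), np.int64(3)), (np.int64(341), np.int64(2)), (np.int64(335), np.int64(22)), (np.int64(327), np.int64(17)), (np.int64(328), np.int64(124)), (np.int64(324), np.int64(156)), (np.int64(317), np.int64(158)), (np.int64(309), np.int64(146)), (np.int64(304), np.int64(154)), (np.int64(297), np.int64(156)), (np.int64(290), np.int64(148)), (np.int64(283), np.int64(144)), (np.int64(278), np.int64(162)), (np.int64(270), np.int64(151)), (np.int64(245), np.int64(13)), (np.int64(237), np.int64(10))]Traceback (most recent call last):
  File "<stdin>", line 7, in <module>
  File "h.py", line 19, in cloud
    x0,y0,x1,y1=box;return np.array([pix2w(n,u,v,depth=d[v,u]) for v in range(y0,y1) for u in range(x0,x1) if d[v,u]>0])
                                     ~~~~~^^^^^^^^^^^^^^^^^^^^
  File "h.py", line 7, in pix2w
    p=optics.camera_params(n);K=np.array(p['mtx'],float);R=np.array(p['R']);t=np.array(p['t'])
ValueError: time passes only in moves, steps and waits
```

```bash
python3 - <<'E'
s=open('h.py').read()
s=s.replace("def pix2w","from functools import lru_cache\ncp=lru_cache(None)(optics.camera_params)\ndef pix2w").replace("p=optics.camera_params(n)","p=cp(n)")
open('h.py','w').write(s)
E
python3 - <<'E'
from h import *
T=np.load('pics/top0.npz');S=np.load('pics/side0.npz')
for n,D,px in (('top',T['d'],dict(red=(360,242,53),teal=(328,259,63),blue=(335,210,59))),('side',S['d'],dict(red=(165,243,53),teal=(190,207,63),blue=(213,258,59)))):
  for k,(x,y,h) in px.items():
    Q=cloud(n,D,(x-11,y-11,x+12,y+12));Q=Q[(abs(Q[:,2]-h)<4)]
    print(n,k,Q.mean(0).round(1),cv2.minEnclosingCircle(Q[:,:2].astype(np.float32)),len(Q))
Q=cloud('top',T['d'],(240,170,300,235));Q=Q[(Q[:,2]>50)&(Q[:,2]<72)];print('cover top',cv2.minAreaRect(Q[:,:2].astype(np.float32)),Q[:,2].mean())
Q=cloud('side',S['d'],(250,185,335,265));z=Q[:,2];Q=Q[(z>55)&(z<66)];print('cover side',cv2.minAreaRect(Q[:,:2].astype(np.float32)),len(Q))
hs=cv2.cvtColor(S['im'],cv2.COLOR_RGB2HSV)
m=(hs[...,0]>8)&(hs[...,0]<22)&(hs[...,1]>180)&(hs[...,2]>120)
Q=np.array([pix2w('side',u,v,depth=S['d'][v,u]) for v in range(125,170) for u in range(275,330) if m[v,u]])
Q=Q[Q[:,2]>12];print('lever side',cv2.minAreaRect(Q[:,:2].astype(np.float32)),Q.mean(0),len(Q))
a=-1.396
for nm,p,y in (('lv',(427,54,28),a),('lv',(427,54,28),a+np.pi),('slot',(450,-119,60),-.08),('slot',(450,-119,60),-.08+np.pi),('end',(560,-125,140),-.08),('vial',(487,-351,60),0),('vial',(487,-351,60),np.pi),('well',(590,-129,90),0),('well',(590,-129,90),np.pi)):
  q=ctrl.solve_ik(np.array(p,float),down(y));print(nm,p,round(y,2),None if q is None else np.round(q,2))
E
```

```text
top red [ 489.2 -353.2   53.4] ((488.95654296875, -353.7131042480469), 11.6397123336792) 60
top teal [ 447.4 -271.1   63.5] ((447.4272766113281, -271.5055847167969), 10.081868171691895) 48
top blue [ 571.4 -293.2   59.7] ((571.5123291015625, -293.2398681640625), 9.256094932556152) 46
side red [ 490.1 -349.6   53.7] ((489.25885009765625, -349.3714599609375), 11.882378578186035) 113
side teal [ 448.8 -267.8   63.6] ((447.0785827636719, -267.0142517089844), 10.66199016571045) 79
side blue [ 572.4 -289.3   59.7] ((571.5260620117188, -288.8343811035156), 9.538702011108398) 80
cover top ((594.5537719726562, -130.4013671875), (89.88746643066406, 105.69364929199219), 85.5142593383789) 60.217484389940864
cover side ((594.1995849609375, -126.07972717285156), (91.03030395507812, 105.2164535522461), 85.68177032470703) 2082
lever side ((427.8614807128906, 57.17226028442383), (15.979905128479004, 83.09925842285156), 11.134171485900879) [429.30957938  54.84754877  18.57535509] 186
lv (427, 54, 28) -1.4 None
lv (427, 54, 28) 1.75 [-0.08  0.25  2.05 -0.    0.84 -0.25]
slot (450, -119, 60) -0.08 [-0.44  0.25  1.96 -0.    0.93  1.21]
slot (450, -119, 60) 3.06 [-0.44  0.25  1.96 -0.    0.93 -1.94]
end (560, -125, 140) -0.08 [-0.37  0.32  1.65 -0.    1.17  1.28]
vial (487, -351, 60) 0 [-0.77  0.48  1.62 -0.    1.04  0.8 ]
vial (487, -351, 60) 3.14 [-0.77  0.48  1.62 -0.    1.04 -2.34]
well (590, -129, 90) 0 [-0.36  0.45  1.6  -0.    1.1   1.21]
well (590, -129, 90) 3.14 [-0.36  0.45  1.6  -0.    1.1  -1.93]
```

```bash
cat >> h.py <<'E'
LV=np.array([427.6,55.4]);LA=-1.388
RA=-0.075;RO=np.array([594.8,-127.4])
def rd(x,y=0): return RO+rz(RA)[:2,:2]@np.array([x,y])
def st():
    s=sensors.read_state();print('t%.1f'%s['t'],s['eef_pos'].round(1),'F',s['force'].round(2),'w%.1f g%.1f'%(s['grip_width'],s['grasp_force']),'M',s['wrist_torque'].round(2));return s
E
python3 - <<'E'
from h import *
ctrl.gripper_to(45,60);print(ctrl.tcp_to_tips);st()
R=down(LA+np.pi)
ctrl.move_ptp(np.array([*LV,200.]),R);st()
ctrl.move_l(np.array([*LV,60.]),vel=200)
print(ctrl.move_l(np.array([*LV,28.5]),vel=60,threshold=6));st()
ctrl.gripper_to(10,70);print(ctrl.tcp_to_tips);st()
im,d=grab('side');save('s1.png',cv2.resize(im[60:240,200:420],None,fx=3,fy=3))
E
```

```text
25.0
t0.6 [230.7 526.7 256.3] F [0.24 0.34 0.14] w45.5 g0.0 M [-0.03 -0.03  0.04]
t2.4 [427.8  56.  200.2] F [-0.17  0.47  0.24] w45.1 g0.0 M [0.01 0.01 0.04]
False
t4.0 [427.4  55.4  28.2] F [ 0.16 -0.51 -0.46] w44.8 g0.0 M [ 0.04 -0.01  0.03]
25.0
t4.3 [428.2  55.4  29.1] F [-0.94  0.1   3.75] w14.2 g70.2 M [ 0.01  0.17 -0.  ]
```

View pics/s1.png

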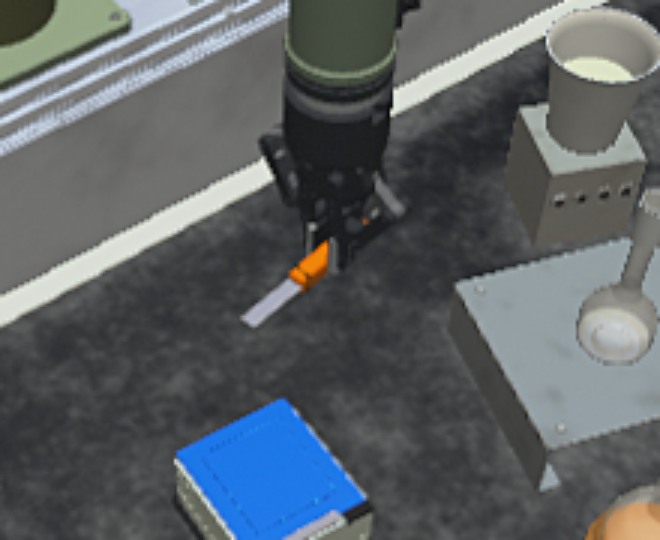

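The lever is gripped, and the crop shows the blade free. I'll carry it to the front of the slot and check there.

Run:
```python
from h import *
ctrl.move_l(np.array([*LV,120.]),vel=120);st()
ctrl.move_ptp(np.array([*rd(-175),110.]),down(RA+np.pi))
ctrl.move_l(np.array([*rd(-165),69.7]),vel=80);st()
a,d=grab('side');b,e=grab('top')
A=cv2.resize(a[110:250,220:350],None,fx=4,fy=4,interpolation=cv2.INTER_CUBIC)[:, :400]
A=cv2.resize(a[120:240,235:335],(500,600),interpolation=cv2.INTER_CUBIC)
B=cv2.resize(b[185:285,245:295],(300,600),interpolation=cv2.INTER_CUBIC)
save('s2.png',np.hstack([A,B]))
Q=cloud('top',e,(255,215,285,250));P=Q-np.array([*RO,0]);P[:,:2]=P[:,:2]@rz(RA)[:2,:2]
m=(abs(P[:,1])<20)&(P[:,0]>-125)&(P[:,0]<-60)&(P[:,2]>25)&(P[:,2]<75);print('top blade',P[m].min(0),P[m].max(0),P[m].mean(0))
Q=cloud('side',d,(240,150,320,230));P=Q-np.array([*RO,0]);P[:,:2]=P[:,:2]@rz(RA)[:2,:2]
m=(abs(P[:,1])<20)&(P[:,0]>-125)&(P[:,0]<-56)&(P[:,2]>25)&(P[:,2]<75);print('side blade',P[m].min(0),P[m].max(0),P[m].mean(0))
```

```text
t5.3 [426.8  55.5 119.2] F [ 0.05  0.56 -1.39] w14.0 g69.8 M [-0.05  0.02  0.02]
t7.5 [ 430.3 -115.    69.6] F [ 0.16 -0.17 -1.08] w14.4 g69.7 M [-0.01 -0.01  0.03]
top blade [-113.98236625  -10.48443675   44.63120104] [-71.65507655   3.08189598  59.35779094] [-90.76997198  -3.68440627  51.87685801]
side blade [-124.72257545   -6.15335602   48.94009283] [-72.41778088   7.79768801  56.40178459] [-98.73651261   0.53428769  52.56329353]
```

View pics/s2.png

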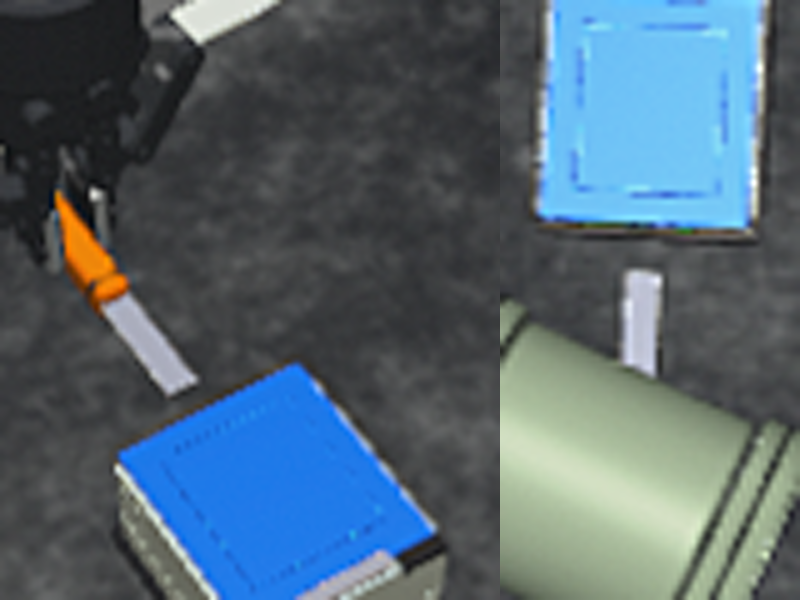

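```bash
cat >> h.py <<'E'
def tipto(x,z,**k): # reader-frame x, world z of blade tip mid
    return ctrl.move_l(np.array([*rd(x-95),z+19.7]),**k)
E
python3 - <<'E'
from h import *
print(tipto(-36,50,vel=50,threshold=6));st()
for th in np.arange(0,1.91,.19):
    r=81
    x=45-r*np.cos(th)-4.5*np.sin(th);z=58+r*np.sin(th)-4.5*np.cos(th)
    tipto(x,z,vel=60)
    if th in(0.,) or abs(th-.76)<.01 or th>1.4: print(round(th,2),end=' ');st()
a,d=grab('side');save('s3.png',cv2.resize(a[100:300,200:400],None,fx=3,fy=3))
E
```

```text
False
t8.4 [ 463.8 -117.4   69.5] F [ 0.13 -0.47 -0.1 ] w14.1 g69.7 M [0.02 0.04 0.07]
0.0 t8.7 [ 464.2 -117.7   73.5] F [ 0.15  0.9  -1.88] w13.7 g69.7 M [ 0.03  0.01 -0.03]
0.76 t10.3 [ 484.  -119.3  130.8] F [ 0.49 -0.18 -1.23] w14.1 g69.6 M [-0.02  0.02 -0.01]
1.52 t11.9 [ 536.8 -123.1  158.5] F [-0.06 -0.39  0.12] w14.2 g69.7 M [0.01 0.06 0.  ]
1.71 t12.3 [ 552.1 -124.2  158.5] F [0.09 0.08 0.11] w14.1 g69.7 M [ 0.03  0.05 -0.01]
1.9 t12.8 [ 567.1 -125.3  155.6] F [ 0.63 -0.77  0.07] w14.2 g69.7 M [ 0.05 -0.    0.06]
```

View pics/s3.png

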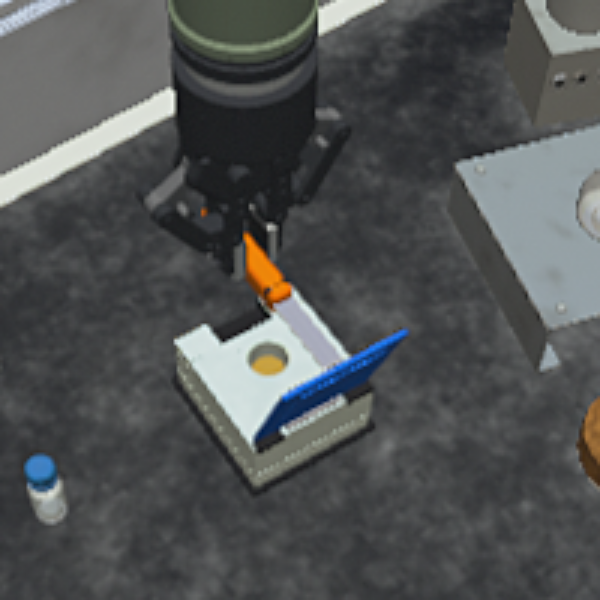

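The cover lies back and the well is open. Now I'll lay the lever down at its old place, then look again.

Run:
```python
from h import *
ctrl.move_l(np.array([*rd(-130),160.]),vel=150)
ctrl.move_ptp(np.array([*LV,100.]),down(LA+np.pi))
print(ctrl.move_l(np.array([*LV,29.2]),vel=50,threshold=5));st()
ctrl.gripper_to(45)
ctrl.move_l(np.array([*LV,120.]),vel=150);st()
a,d=grab('side');b,e=grab('top')
np.savez('pics/open.npz',a=a,d=d,b=b,e=e)
A=cv2.resize(a[130:280,230:340],(440,600),interpolation=cv2.INTER_CUBIC)
B=cv2.resize(b[170:230,245:295],(360,432),interpolation=cv2.INTER_CUBIC)
C=cv2.resize(b[235:280,190:290][:,:],(360,168))
save('s4.png',np.hstack([A,np.vstack([B,C])]))
n='side';Q=cloud('side',d,(225,170,340,270));P=Q-np.array([*RO,0]);P[:,:2]=P[:,:2]@rz(RA)[:2,:2]
m=(P[:,0]>40)&(P[:,0]<130)&(abs(P[:,1])<40)&(P[:,2]>75);print('cover top pts',P[m].max(0),len(P[m]))
c=np.polyfit(P[m][:,2],P[m][:,0],1);print('angle est',np.pi/2+np.arctan(c[0]))
```

```text
False
t16.7 [428.   55.4  29.5] F [ 0.24  1.28 -0.47] w13.8 g69.8 M [ 0.02 -0.02 -0.01]
t17.8 [426.9  55.4 119.4] F [ 0.5  -0.08 -0.59] w44.8 g0.0 M [ 0.01 -0.01 -0.02]
cover top pts [ 94.80433878  39.69002226 147.11153739] 259
angle est 2.128774077159703
```

View pics/s4.png

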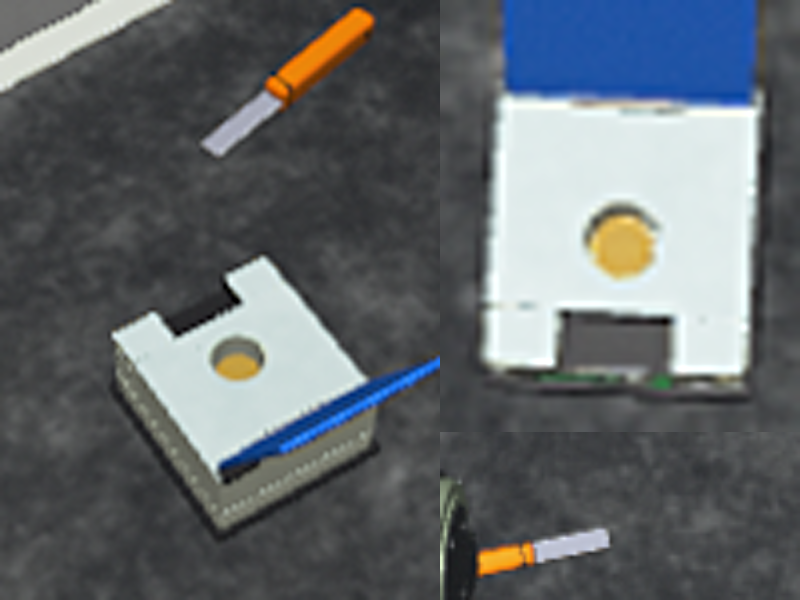

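The lever lies flat, the cover is at about 2.1 rad, and the well centre is at top px (269.7,203.0) and side px (289.1,219.1).

Run:
```python
from h import *
print('well',pix2w('top',269.7,203.0,z=55),pix2w('side',289.1,219.1,z=55),rd(-5))
# red cap top by colour at z=53 in both
T=np.load('pics/open.npz')
for n,im,(x,y) in (('top',T['b'],(360,242)),('side',T['a'],(165,247))):
    h=cv2.cvtColor(im,cv2.COLOR_RGB2HSV);m=((h[...,0]<6)|(h[...,0]>174))&(h[...,1]>120)
    d=T['e'] if n=='top' else T['d']
    P=np.array([pix2w(n,u,v,depth=d[v,u]) for v in range(y-14,y+15) for u in range(x-12,x+13) if m[v,u]]);
    P=P[abs(P[:,2]-53)<5];print(n,cv2.minEnclosingCircle(P[:,:2].astype(np.float32)),P.mean(0),len(P))
    # well rim check: white face points around hole
```

```text
well [ 590.14556949 -129.54686648   55.        ] [ 590.34599858 -125.5026947    55.        ] [ 589.81405591 -127.02535146]
top ((488.8648376464844, -353.106201171875), 11.226341247558594) [ 489.10102929 -353.25374171   53.67500392] 63
side ((490.6526794433594, -349.60089111328125), 11.441594123840332) [ 491.45474117 -349.68640522   53.84069353] 107
```

```bash
cat >> h.py <<'E'
V=np.array([489.5,-351.4]);W=np.array([590.2,-127.5])
E
python3 - <<'E'
from h import *
ctrl.gripper_to(50,20)
ctrl.move_l(np.array([427,0,160.]),vel=250)
ctrl.move_ptp(np.array([*V,160.]),down(RA+np.pi/2));st()
ctrl.move_l(np.array([*V,95.]),vel=200)
print(ctrl.move_l(np.array([*V,58.]),vel=80,threshold=4));st()
ctrl.gripper_to(20,20);st()
ctrl.gripper_to(50)
ctrl.move_l(np.array([*V,90.]),vel=150)
ctrl.move_ptp(np.array([*V,90.]),down(RA))
print(ctrl.move_l(np.array([*V,58.]),vel=80,threshold=4));
ctrl.gripper_to(20,60);st()
ctrl.move_l(np.array([*V,140.]),vel=120);st()
ctrl.move_l(np.array([*W,140.]),vel=200);ctrl.hold(.3);st()
a,d=grab('side');b,e=grab('top')
A=cv2.resize(a[130:280,230:340],(440,600),interpolation=cv2.INTER_CUBIC)
B=cv2.resize(a[190:290,130:230],(360,360));C=cv2.resize(b[200:280,310:400],(360,240))
save('s5.png',np.hstack([A,np.vstack([B,C])]))
E
```

```text
t19.9 [ 489.7 -349.7  159.6] F [-0.18  0.54 -0.43] w50.0 g0.0 M [ 0.02  0.01 -0.  ]
False
t21.0 [ 489.3 -351.3   57.4] F [ 0.17 -0.03 -0.15] w50.1 g0.0 M [-0.   -0.01 -0.02]
t21.3 [ 489.9 -351.8   58.7] F [ 1.13 -0.43  1.41] w25.7 g20.4 M [-0.03 -0.    0.03]
False
t24.4 [ 490.  -351.8   58.8] F [-0.36  0.4   1.99] w24.7 g58.9 M [ 0.03  0.01 -0.01]
t25.2 [ 488.9 -350.9  139.2] F [-0.06 -0.17 -0.41] w25.1 g58.8 M [-0.    0.01 -0.01]
t26.9 [ 590.  -128.2  140. ] F [ 0.11  0.32 -0.46] w24.7 g58.8 M [-0.02  0.   -0.01]
```

View pics/s5.png

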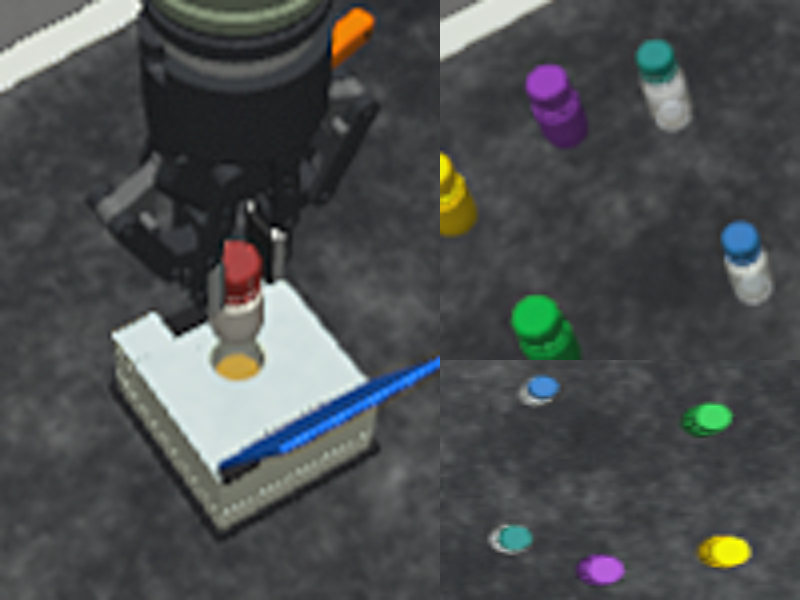

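The vial is held upright over the well and the bystanders are standing. Now I'll insert it.

Run:
```python
from h import *
ctrl.move_l(np.array([*W,118.]),vel=100)
print(ctrl.move_l(np.array([*W,101.]),vel=25,threshold=4));s=st()
if s['eef_pos'][2]<103:
    print(ctrl.move_l(np.array([*W,91.]),vel=25,threshold=12));ctrl.hold(.2);s=st()
```

```text
False
t28.2 [ 590.3 -127.5  101. ] F [ 1.38  0.26 -0.59] w24.9 g58.9 M [ 0.01 -0.01  0.01]
False
t28.9 [ 590.9 -127.7   91.9] F [ 0.35 -0.45  5.02] w24.5 g59.2 M [0.05 0.   0.01]
```

Run:
```python
from h import *
for z in np.arange(90,81,-.7):
    ctrl.move_l(np.array([*W,z]),vel=15);ctrl.hold(.1)
    F=np.mean([(ctrl.hold(.02),sensors.read_state()['force'][2])[1] for _ in range(5)])
    print(round(z,1),round(sensors.read_state()['eef_pos'][2],1),round(F,2))
    if F>15:break
ctrl.hold(.4);st()
a,d=grab('side');A=cv2.resize(a[120:270,220:370],(600,600),interpolation=cv2.INTER_CUBIC);save('s6.png',A)
```

```text
90.0 91.0 5.44
89.3 90.4 5.83
88.6 89.7 6.33
87.9 89.1 6.22
87.2 88.5 6.36
86.5 87.8 6.6
85.8 87.2 7.04
85.1 86.6 7.67
84.4 86.6 10.78
83.7 86.5 13.47
83.0 86.5 15.99
t34.1 [ 591.6 -127.8   86.4] F [-5.24  1.81 17.08] w24.3 g60.6 M [ 0.3   0.84 -0.01]
```

View pics/s6.png

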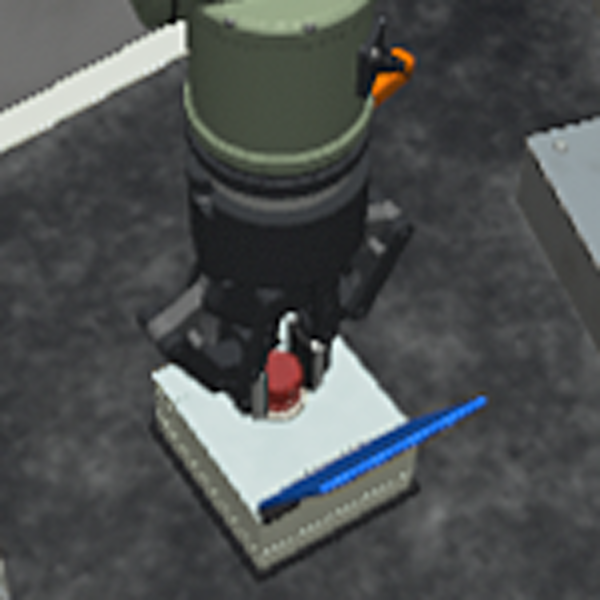

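The vial is on the hard stop at about 17 N, upright, with the cover open and the lever on the bench.

```bash
python3 -c "
from h import *
print(ctrl.finish_job());"
```

```text
the job is handed in; nothing more can be done
None
```

I handed the job in with the cover levered fully back (about 2.1 rad), the lever flat on the bench and the red vial held on the stop at about 17 N; the other vials were still standing when I last looked, and the verdict was not shown.

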